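Hook a fallen burner cap out from under the hob guard

TASK

The cap of the small burner has dropped under the wire guard beside the hob, where no hand fits. Take the telescopic hook by its handle, feel its turned-down end gently into the hole of the cap (press only lightly on the cap, the worktop and the guard) and draw the cap out under the front bars until it lies flat and well clear, 5 cm or more from the bars, on the open worktop in front. Then unhook it and lay the hook flat on the worktop in front of the guard, clear of the cap; never touch the cap with the fingers, and leave everything else where it is.

Things in the scene. Friction and masses are not known exactly. Their poses are not given: they have to be found in the camera images.
- hook: Telescopic hook; here its flat-sided wooden handle: 24 mm wide (y), from 4 to 24 mm above the worktop, from 52 mm behind to 54 mm ahead of the origin; wider butt (34 mm wide, 27 mm high, standing on the worktop) from 52 to 68 mm behind, then a thin hanging loop. Origin: level with the underside of the butt, below the middle of the handle; x towards the hook end, z up.
- hook_sleeve (a point): Mouth of the hook's sleeve (14 mm thick), 112 mm ahead of the hook's origin, 16 mm up. From it a 7 mm steel rod slides straight on along the hook's x; its end turns down 16 mm to a round tip at local z = 0. THE PULL-OUT IS NOT MEASURED and differs each time: the tip is 160 to 210 mm ahead of the hook's origin, to be felt or seen. The rod keeps its length below 20 N of push or pull.
- cap: Burner cap: black disc 62 mm across, 6 mm thick, about 0.11 kg, lying flat under the guard right against the side of the hob (under 5 mm between: the hook does not fit behind it). A round hole 18 mm wide goes through its centre. The rim that faces the front bars is 29.5 mm from the centre. Origin: centre of the underside, on the worktop.
- guard: Fixed wire guard of steel rod beside the hob, 260 mm long (x), 102 mm deep (y), 115 mm high, not turned. Origin: on the worktop under the middle of its front bars; x along the bars, y towards the hob. Posts 8 mm thick with 22 mm feet at x = -130 and +130 mm, at y = 0 and 102 mm. Over it a deck of wires 110 mm above the worktop.
- guard_gap (a point): Middle of the underside of the guard's lowest front bar (6 mm thick), 47 mm above the worktop; below it the way is open along the whole 250 mm between the posts.
- guard_hob_side (a point): Foot of the hob's upright side, opposite the middle of the guard, 105 mm behind the front bars (+y): a wall along x, 15 mm or more high.
- spice_jar: Spice jar 41 mm across, 105 mm high, at the back; not to be moved. Origin: centre of its underside.
- pan_support: Black wire pan support, 188x228x43 mm, lying at the back, right of the hob; not to be moved. Origin: centre of its underside.
- bottle: Sauce bottle 56 mm across, 214 mm high, at the back; not to be moved. Origin: centre of its underside.
- timer: Round kitchen timer, 63 mm across, 44 mm high; not to be moved. Origin: centre of its underside.
- can: Food can 57 mm across, 72 mm high, at the right; not to be moved. Origin: centre of its underside.
- tin: Flat oblong tin 63x105x26 mm, at the right; not to be moved. Origin: centre of its underside.
- lighter: Stove lighter 32x237x18 mm, lying at the right front; not to be moved. Origin: centre of its underside.
- teaspoon: Teaspoon 130x27x11 mm, lying at the right; not to be moved. Origin: centre of its underside.
- worktop: The fixed worktop, its top at z = 0.
Not all that is in view belongs to the job. Leave any purple look-alike of the cap alone.

How it is judged:
On the way, in this order (a step that is already met when the one before it is completed fails the run):
1. the hook draws the cap: it is in contact with the cap and the cap has come 30 mm or more towards the front bars (y of cap in the frame of guard below 0.042 m and contact force between hook and cap above 0.05 N), for 0.05 s.
2. the whole cap is out in front of the guard (y of cap in the frame of guard below -0.05 m), for 0.2 s.
At the end, for the whole second after the job is handed in: The cap lies flat, at rest on the worktop, its centre 50 mm or more in front of the front bars; the hook lies at rest on the worktop in front of the guard, unhooked: cap centre over 36 mm beside its axis, or over 245 mm ahead of (or 100 mm behind) its origin (y of cap in the frame of guard below -0.05 m and height (world z) of cap between -0.004 and 0.004 m and angle between cap's own z axis and vertical below 0.1 rad and linear speed of each of cap, hook below 0.01 m/s and height (world z) of hook between -0.004 and 0.012 m and y of hook in the frame of guard below -0.03 m and contact force between hook and cap below 0.05 N and (x of cap in the frame of hook above 0.245 m or x of cap in the frame of hook below -0.1 m or y of cap in the frame of hook above 0.036 m or y of cap in the frame of hook below -0.036 m)); the robot touches nothing.
It fails at once if the hook presses on the cap with more than 7 N (contact force between hook and cap above 7 N).
It fails at once if while reaching under the guard (its handle's middle within 160 mm of the front bars), the hook presses on the worktop with more than 15 N (y of hook in the frame of guard above -0.16 m and contact force between hook and worktop above 15 N).
It fails at once if the hook or the arm hits the guard with more than 10 N (contact force between any of hook, the arm, the fingers and guard above 10 N).
It fails at once if the fingers touch the cap (contact force between the fingers and cap above 0.5 N).
It fails at once if a bystander is moved more than 15 mm (distance of any of spice_jar, pan_support, bottle, timer, can, tin, lighter, teaspoon from where it was at the start of the episode above 0.015 m).
It also fails if it takes over 69 s, if anything falls off the work surface, if the arm or the gripper's body presses on something with over 40 N, if the wrist force passes 120 N, or if a joint passes its speed limit or range.

ROBOT

A 6-joint arm with a two-finger parallel gripper is mounted at the origin on a cart in front of the work surface, level with it; the furniture and walls round the work are solid. World frame = base frame: x ahead of the robot, y to its left, z up, the work surface at z = 0. Lengths are in m, angles in rad, forces in N, time in s.
With the tool pointing down it reaches from about 0.275 to 0.775 m from the base axis. Payload 14.6 kg.
Tool frame: the origin (TCP) lies at the very end of the fingers, on their centre line; the grasp point (between the pads) lies 19 mm behind it; z points along the fingers, y is the line along which they close (so a half turn about z gives the same grasp; the last joint's range is limited). The gripper opens to 85 mm and grips with 20 to 120 N. Pads are 22 mm wide; open, the fingers measure 114 mm over their backs; the gripper's body (76 mm by 85 mm) begins 54 mm behind the grasp point. The pads swing forward as they close: fully open they stand 13 mm farther back than shut.
Start: joints at [0.967, 0.263, -0.048, 1.259, 0, 1.415], TCP at [0.228, 0.473, 0.231] pointing down, gripper open.
Joint ranges: [-2.65, 2.65], [-0.89, 1.7], [-1.18, 1.37], [-2.13, 2.11], [-1.35, 1.29], [-3.14, 3.14]. Speed limits (rad/s): [1.89, 1.89, 2.57, 2.79, 3.14, 3.14].

INTERFACE

Orientations are given as a rotation vector (axis times angle).
In Python, from workcell import env gives the robot as it stands.
- The arm moves only by the tool apply_moves, never from a script. Its argument "steps" is a list of rows, each a list of 2 entries, a list of its own where there are three numbers: the shift along the tool's x, y, z in mm, then the turn, a rotation vector about the tool's x, y, z in degrees. In form: [[[tx, ty, tz], [ax, ay, az]], ...]. A call has 1 to 12 rows; each row shifts and turns the commanded pose from where the row before left it, along the tool's axes as they then stand; what a row does not reach is not made up. A row lasts 1/10 s, in which the tool goes at most 50 mm and 8.59 degrees, less where a joint would pass 70% of its speed; a pose out of reach is approached as far as the arm can. A call is refused whole if a number of a shift passes 50 or a number of a turn 8.59, either way. A call with a gripper value outside its range is refused whole. "fingers" is the closure in counts, from 0 (fully open) to 255 (shut), set as the call begins (left out, the last holds). The fingers move at their own pace and stop on an object; "force" is the grip in N (left out, the last holds). Time passes only in rows, so rows that do not move let the fingers close. It gives the time, the measured TCP pose, the force, the opening and the grip force at its end, in the units of the state.
- env.observe(): the state, without advancing time (a new reading comes with each control period).
- env.get_image(name): name is "side" or "top"; returns the picture (384x512x3 uint8, red, green, blue); there is no depth.
- env.camera_params(name): a dict with "camera_matrix" (3x3 intrinsics, pixels), "distortion" ([k1, k2, p1, p2, k3] as OpenCV has them; the pictures are not rectified), "R" (3x3) and "t" (3): a world point X has camera coordinates R X + t. Camera axes: x right, y down, z forward; pixel columns grow to the right and rows downward; lengths in m; the calibration is good to about 2 mm. A picture is of the moment at which its call begins. camera_params takes no time and is no camera call.
- env.hand_in(): hands the job in; it is judged then, once.
The state is a dict: "clock": time; "joint_positions": joint angles; "qvel": joint speeds; "tau": joint torques, N m; "ee_pos": TCP position; "tcp_rot": TCP orientation; "wrist_force": force on the tool from outside, world axes, zero at the start; "wrist_torque": the same for the moment, N m; "grip_width": finger opening in m; "finger_force": force on a finger pad.
Only numpy, scipy, OpenCV 4.12 (cv2) and the standard library are available. Lean on these libraries where they do the work, as an engineer would, in place of code of your own. Each camera call takes 0.05 s, during which the arm holds its last target. There are 200 camera calls.

## Working session

There is one attempt and no reset: what is moved stays moved. The work goes in short steps, Python scripts to look and compute and a tool call to move; the robot and the scene stay as the last step left them, time stands still between calls to the robot, and variables do not carry over. Pictures are saved under pics/ and viewed, at most 10 in all, crops included, and the job is handed in when it is done.

Besides the shell and the picture viewer there is one more tool, called after ">>>" as name(argument=value, ...), one argument or row to a line, values as JSON. apply_moves: Moves the arm, as the interface text tells. Its arguments: {"type":"object","properties":{"steps":{"type":"array"},"fingers":{"type":"number"},"force":{"type":"number"}},"required":["steps"]}

```bash
mkdir -p pics
cat > h.py <<'E'
import numpy as np, cv2
from workcell import env
from scipy.spatial.transform import Rotation as Ro
def cam(n):
    p=env.camera_params(n); return [np.array(p[k],float) for k in("camera_matrix","distortion","R","t")]
def ray(n,uv,z):
    K,d,R,t=cam(n); q=cv2.undistortPoints(np.array(uv,float).reshape(-1,1,2),K,d).reshape(-1,2)
    D=np.c_[q,np.ones(len(q))]@R; C=-R.T@t
    return C+D*((z-C[2])/D[:,2])[:,None]
def proj(n,X):
    K,d,R,t=cam(n); return cv2.projectPoints(np.array(X,float).reshape(-1,3),cv2.Rodrigues(R)[0],t,K,d)[0].reshape(-1,2)
def snap(n,f):
    im=env.get_image(n)[:,:,::-1].copy(); cv2.imwrite('pics/'+f,im); return im
E
python3 - <<'E'
from h import *
a=snap('top','t0.png');b=snap('side','s0.png')
for n in('top','side'):
    K,d,R,t=cam(n);print(n,K[0,0],-R.T@t,R[2])
s=env.observe();print(s['ee_pos'],s['tcp_rot'],s['clock'])
cv2.imwrite('pics/t0b.png',cv2.resize(a,(800,600)))
cv2.imwrite('pics/s0b.png',cv2.resize(b,(800,600)))
E
```

```text
top 374.14359468677446 [0.47108768 0.01256117 1.04785347] [ 0.12258955 -0.02052683 -0.99224516]
side 450.3670516756157 [-0.02825513 -1.01072664  0.65802614] [ 0.47216412  0.74793781 -0.46652982]
[0.22764962 0.47281853 0.23087453] [-6.98999077e-01 -3.06248415e+00  1.33778211e-03] 0.1
```

View pics/t0b.png

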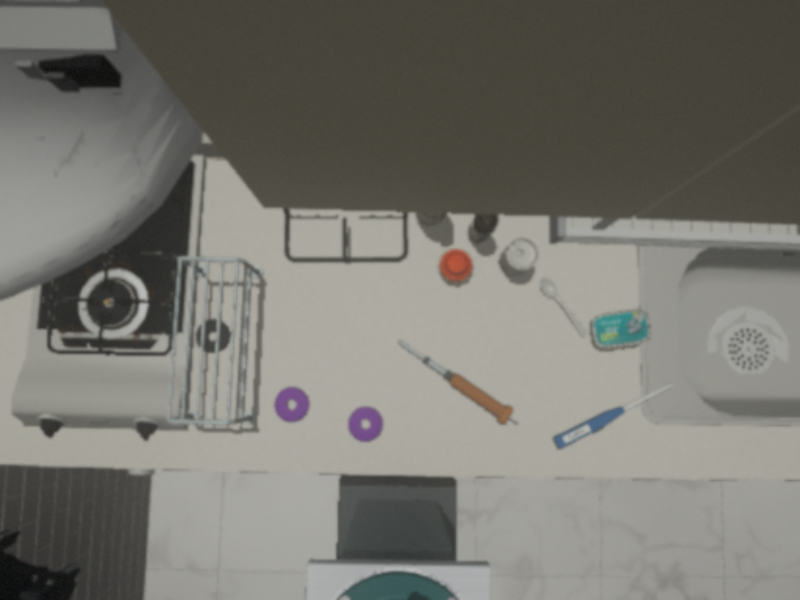

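View pics/s0b.png

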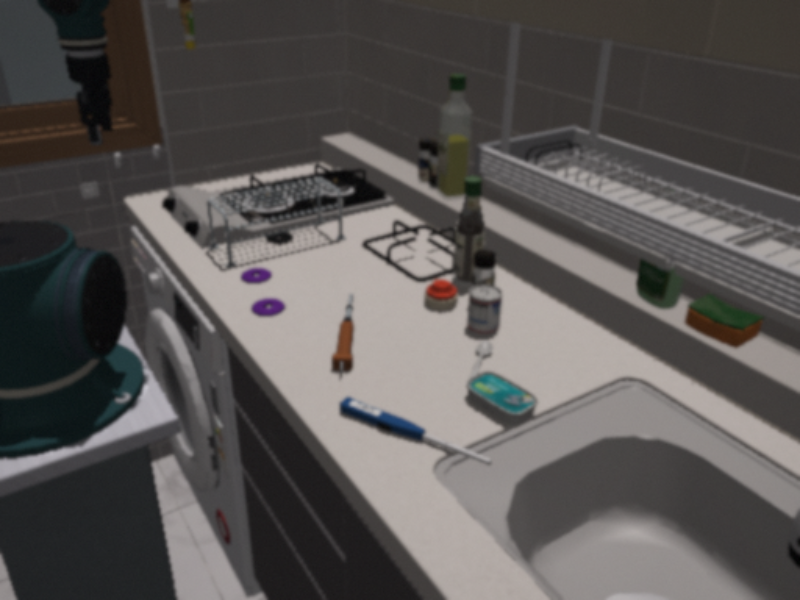

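The top view shows the guard at u 175–260 with the black cap at (213,335). The hook runs from tip (400,343) to butt (510,415), and the purple look-alikes are at (292,404) and (366,424). These pixels are on the 800 px scale, with world +x up and +y left.

Run:
```python
from h import *
a=cv2.imread('pics/t0.png');s=cv2.imread('pics/s0.png')
for n,im in(('top',a),('side',s)):
    hsv=cv2.cvtColor(im,cv2.COLOR_BGR2HSV)
    m=((hsv[...,0]>4)&(hsv[...,0]<20)&(hsv[...,1]>110)&(hsv[...,2]>60)).astype(np.uint8)
    roi=np.zeros_like(m)
    if n=='top': roi[215:285,270:345]=1
    else: roi[190:245,200:240]=1
    m*=roi
    c=max(cv2.findContours(m,0,1)[0],key=cv2.contourArea)
    P=ray(n,c.reshape(-1,2),0.020)[:,:2]
    print(n,cv2.contourArea(c)); r=cv2.minAreaRect((P*1000).astype(np.float32));print(r, cv2.boxPoints(r).round(0).tolist())
# cap
g=cv2.cvtColor(a,cv2.COLOR_BGR2GRAY); m=(g<75).astype(np.uint8); r=np.zeros_like(m); r[198:232,120:152]=1;m*=r
ys,xs=np.nonzero(m);P=ray('top',np.c_[xs,ys],.006);print('cap',len(xs),P.min(0),P.max(0),P.mean(0))
ct=(P.min(0)+P.max(0))/2; print('side px of cap',proj('side',ct))
z=lambda im,x0,y0,x1,y1,k:cv2.resize(im[y0:y1,x0:x1],None,fx=k,fy=k,interpolation=cv2.INTER_CUBIC)
A=z(a,100,155,180,285,4.5);B=z(a,245,205,345,285,4.5);C=z(s,120,105,230,180,4)
W=np.zeros((590,800,3),np.uint8);W[:A.shape[0],:A.shape[1]]=A;W[:B.shape[0],A.shape[1]:A.shape[1]+B.shape[1]]=B[:, :800-A.shape[1]] if 0 else cv2.resize(B,(430,344))[:,:] if 0 else W[:B.shape[0],A.shape[1]:A.shape[1]+B.shape[1]]
W[:A.shape[0],:360]=A;W[:290,362:800]=C[:290,:438];b=B[:290,:438];W[295:295+b.shape[0],362:362+b.shape[1]]=b
cv2.imwrite('pics/z.png',W)
```

```text
top 200.5
((441.2793884277344, -137.06240844726562), (114.31466674804688, 25.590883255004883), 53.902793884277344) [[397.0, -176.0], [418.0, -191.0], [485.0, -98.0], [465.0, -83.0]]
side 166.0
((440.12744140625, -130.27525329589844), (125.14339447021484, 25.208942413330078), 60.59666061401367) [[398.0, -179.0], [420.0, -191.0], [482.0, -82.0], [460.0, -70.0]]
cap 146 [0.50879764 0.31233791 0.006     ] [0.56186151 0.3654923  0.006     ] [0.53493238 0.33615117 0.006     ]
side px of cap [[178.31036575 151.310019  ]]
```

View pics/z.png

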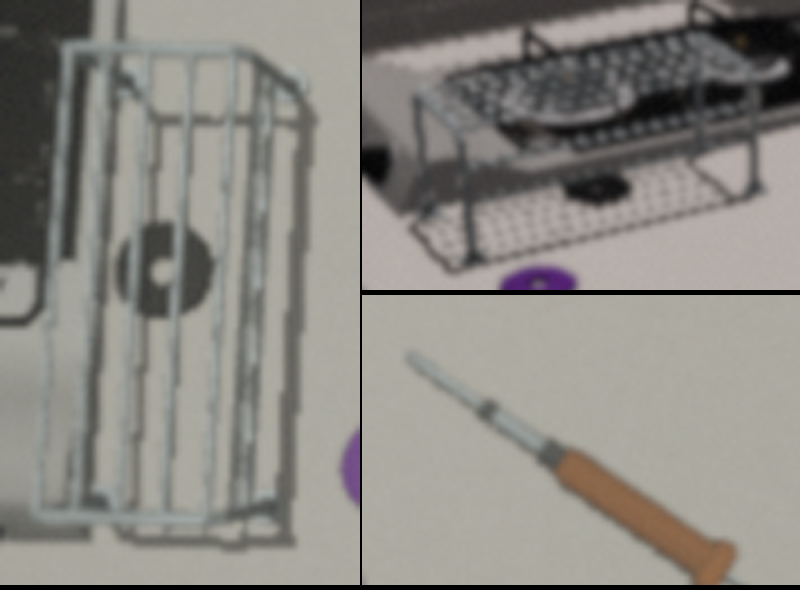

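Zoomed crops: the cap's disc centre is at image (136,215), the guard's front feet are at about (167,174) and (161,268), the hook tip is at (255.7,218.3) and the sleeve mouth at (272.8,230.6).

Run:
```python
from h import *
f=lambda u,v,ox,oy:[ox+(u+.5)/4.5-.5,oy+(v+.5)/4.5-.5]
C=lambda u,v:f(u,v,100,155); B=lambda u,v:f(u-362,v-295,245,205)
print('cap',ray('top',[C(165,270),C(160,271)],.006))
print('feet',ray('top',[C(303,87),C(275,509)],.003))
print('bar',ray('top',[C(258,275)],.05))
tip,mouth,hf,ax=ray('top',[B(408,353),B(487,410),B(563,462),B(640,516)],.016)
print(tip,mouth,hf,ax)
d=tip-ax;print(np.degrees(np.arctan2(d[1],d[0])))
for n in(mouth,hf):
  e=n-ax; print(np.degrees(np.arctan2(e[1],e[0])))
print('tip-mouth',np.linalg.norm(tip-mouth),'mouth-hf',np.linalg.norm(hf-mouth))
# side-view: tip at 800-scale (350,297)
print('side tip',ray('side',[[350/1.5625,296/1.5625]],.018))
print('ring',ray('top',[[292/1.5625,404/1.5625],[366/1.5625,424/1.5625]],.003))
```

```text
cap [[0.53510821 0.33923411 0.006     ]
 [0.53441058 0.34228161 0.006     ]]
feet [[0.6523213  0.26103192 0.003     ]
 [0.3913691  0.26428949 0.003     ]]
bar [[0.53087591 0.2703212  0.05      ]]
[0.53482155 0.00984692 0.016     ] [ 0.50117063 -0.03929602  0.016     ] [ 0.47066463 -0.08630319  0.016     ] [ 0.43907333 -0.13374364  0.016     ]
56.30408031059247
56.675930879989586
56.33975775061554
tip-mouth 0.059560168317081816 mouth-hf 0.05603829175751866
side tip [[ 0.52640479 -0.00279584  0.018     ]]
ring [[0.41797931 0.19378339 0.003     ]
 [0.38632708 0.06257014 0.003     ]]
```

>>> apply_moves(
  steps=[
    [[-23,-23,0],[0,0,0]],
    [[-23,-23,0],[0,0,0]],
    [[-23,-23,0],[0,0,0]],
    [[-23,-23,0],[0,0,0]],
    [[-23,-23,0],[0,0,0]],
    [[-23,-23,0],[0,0,0]],
    [[-23,-23,0],[0,0,0]],
    [[-23,-23,0],[0,0,0]],
    [[-23,-23,0],[0,0,0]],
    [[-23,-23,0],[0,0,0]],
  ],
  fingers=0,
  force=60,
)

```text
clock: 1.1
ee_pos: [0.3352, 0.1647, 0.2312]
tcp_rot: [-0.699, -3.063, 0.0]
wrist_force: [0.5, 0.6, 0.6]
grip_width: 0.0852
finger_force: 0.0
```

>>> apply_moves(
  steps=[
    [[-23,-23,0],[0,0,0]],
    [[-23,-23,0],[0,0,0]],
    [[-23,-23,0],[0,0,0]],
    [[-23,-23,0],[0,0,0]],
    [[-23,-23,0],[0,0,0]],
    [[-23,-23,0],[0,0,0]],
    [[-23,-23,0],[0,0,0]],
    [[-23,-23,0],[0,0,0]],
    [[-23,-23,0],[0,0,0]],
    [[-17,-17,0],[0,0,0]],
  ],
)

```text
clock: 2.1
ee_pos: [0.4401, -0.1348, 0.231]
tcp_rot: [-0.7, -3.062, 0.0]
wrist_force: [0.6, 0.7, -0.3]
grip_width: 0.0856
finger_force: 0.0
```

>>> apply_moves(
  steps=[
    [[0,0,0],[0,0,8.16]],
    [[0,0,0],[0,0,8.16]],
    [[0,0,0],[0,0,8.16]],
    [[0,0,0],[0,0,8.16]],
    [[0,0,0],[0,0,8.16]],
    [[0,0,0],[0,0,8.16]],
    [[0,0,0],[0,0,8.16]],
    [[0,0,0],[0,0,8.16]],
    [[0,0,0],[0,0,8.16]],
    [[0,0,0],[0,0,8.16]],
    [[0,0,0],[0,0,8.16]],
    [[0,0,0],[0,0,8.16]],
  ],
)

```text
clock: 3.3
ee_pos: [0.4397, -0.1329, 0.2311]
tcp_rot: [-2.773, -1.475, 0.0]
wrist_force: [0.4, -0.3, -0.1]
grip_width: 0.0855
finger_force: 0.0
```

```bash
cat >> h.py <<'E'
def to(x,y,z,yaw):
    s=env.observe(); R=Ro.from_rotvec(s['tcp_rot']); M=R.as_matrix()
    cy=np.degrees(np.arctan2(M[1,0],M[0,0]))
    print('clock',round(s['clock'],2),'pos',np.round(s['ee_pos'],4),'yaw',cy.round(2),'tilt',np.round(M[:,2],3),'F',np.round(s['wrist_force'],2),'w',s['grip_width'],'q6',s['joint_positions'][5])
    c,n=np.cos(np.radians(yaw)),np.sin(np.radians(yaw))
    T=np.array([[c,n,0],[n,-c,0],[0,0,-1]])
    d=(np.array([x,y,z])-s['ee_pos'])*1000
    print('shift now',(M.T@d).round(1),'shift after turn',(T.T@d).round(1),'turn',np.degrees((R.inv()*Ro.from_matrix(T)).as_rotvec()).round(2))
E
python3 -c "
from h import *
to(.440,-.132,.06,56.4)"
```

```text
clock 3.3 pos [ 0.4397 -0.1329  0.2311] yaw 56.03 tilt [-0.  0. -1.] F [ 0.41 -0.32 -0.1 ] w 0.08548965177142394 q6 1.6923896067225956
shift now [  1.   -0.2 171.1] shift after turn [  1.   -0.3 171.1] turn [-0.03  0.   -0.37]
```

>>> apply_moves(
  steps=[
    [[0,0,40],[0,0,0]],
    [[0,0,40],[0,0,0]],
    [[0,0,40],[0,0,0]],
    [[0,0,40],[0,0,0]],
    [[0,0,30],[0,0,0]],
    [[0,0,20],[0,0,0]],
    [[0,0,10],[0,0,0]],
    [[0,0,8],[0,0,0]],
    [[0,0,0],[0,0,0]],
    [[0,0,0],[0,0,0]],
  ],
)

```text
clock: 4.3
ee_pos: [0.4403, -0.1332, 0.0039]
tcp_rot: [2.768, 1.483, 0.001]
wrist_force: [-1.0, 0.1, 0.1]
grip_width: 0.0853
finger_force: 0.0
```

>>> apply_moves(
  steps=[
    [[0,0,0],[0,0,0]],
    [[0,0,0],[0,0,0]],
    [[0,0,0],[0,0,0]],
    [[0,0,0],[0,0,0]],
    [[0,0,0],[0,0,0]],
    [[0,0,0],[0,0,0]],
    [[0,0,0],[0,0,0]],
    [[0,0,0],[0,0,0]],
    [[0,0,0],[0,0,0]],
    [[0,0,0],[0,0,0]],
  ],
  fingers=255,
  force=60,
)

```text
clock: 5.3
ee_pos: [0.4401, -0.1331, 0.0036]
tcp_rot: [2.769, 1.483, 0.001]
wrist_force: [-0.5, 1.1, 7.7]
grip_width: 0.0229
finger_force: 58.4
```

>>> apply_moves(
  steps=[
    [[0,0,-5],[0,0,0]],
    [[0,0,-20],[0,0,0]],
    [[0,0,-25],[0,0,0]],
    [[0,0,0],[0,0,0]],
    [[0,0,0],[0,0,0]],
    [[0,0,0],[0,0,0]],
  ],
)

```text
clock: 5.9
ee_pos: [0.4394, -0.1328, 0.0526]
tcp_rot: [-2.768, -1.483, 0.001]
wrist_force: [-0.1, -0.1, -1.7]
grip_width: 0.0229
finger_force: 59.2
```

```bash
python3 -c "
from h import *
to(.535,.06,.05,90)"
```

```text
clock 5.9 pos [ 0.4394 -0.1328  0.0526] yaw 56.36 tilt [-0.001  0.    -1.   ] F [-0.07 -0.14 -1.71] w 0.02286110445711274 q6 1.686525569490975
shift now [213.5 -27.2   2.6] shift after turn [192.8  95.6   2.6] turn [-6.000e-02 -1.000e-02 -3.364e+01]
```

>>> apply_moves(
  steps=[
    [[0,0,0],[0,0,-8.4]],
    [[0,0,0],[0,0,-8.4]],
    [[0,0,0],[0,0,-8.4]],
    [[0,0,0],[0,0,-8.4]],
    [[24,12,0],[0,0,0]],
    [[24,12,0],[0,0,0]],
    [[24,12,0],[0,0,0]],
    [[24,12,0],[0,0,0]],
    [[24,12,0],[0,0,0]],
    [[24,12,0],[0,0,0]],
    [[24,12,0],[0,0,0]],
    [[24,12,0],[0,0,0]],
  ],
)

```text
clock: 7.1
ee_pos: [0.5357, 0.06, 0.0522]
tcp_rot: [-2.221, -2.22, 0.002]
wrist_force: [0.3, -0.7, -1.5]
grip_width: 0.0228
finger_force: 59.2
```

>>> apply_moves(
  steps=[
    [[0,0,10],[0,0,0]],
    [[0,0,10],[0,0,0]],
    [[0,0,10],[0,0,0]],
    [[0,0,5],[0,0,0]],
    [[0,0,0],[0,0,0]],
    [[0,0,0],[0,0,0]],
  ],
)

```text
clock: 7.7
ee_pos: [0.5359, 0.0585, 0.0183]
tcp_rot: [-2.223, -2.22, 0.0]
wrist_force: [-0.6, -0.5, -2.3]
grip_width: 0.0227
finger_force: 59.2
```

Run:
```python
from h import *
to(.535,.169,.014,90)
a=snap('top','t1.png');s=snap('side','s1.png')
z=lambda im,x0,y0,x1,y1,w,h:cv2.resize(im[y0:y1,x0:x1],(w,h),interpolation=cv2.INTER_CUBIC)
cv2.imwrite('pics/z1.png',np.vstack([z(a,110,180,270,235,800,275),z(s,110,120,270,180,800,300)]))
```

```text
clock 7.7 pos [0.5359 0.0585 0.0183] yaw 89.93 tilt [-0. -0. -1.] F [-0.57 -0.47 -2.26] w 0.022716796501107563 q6 1.529647260332496
shift now [110.5  -1.    4.3] shift after turn [110.5  -0.9   4.3] turn [-0.01  0.   -0.07]
```

View pics/z1.png

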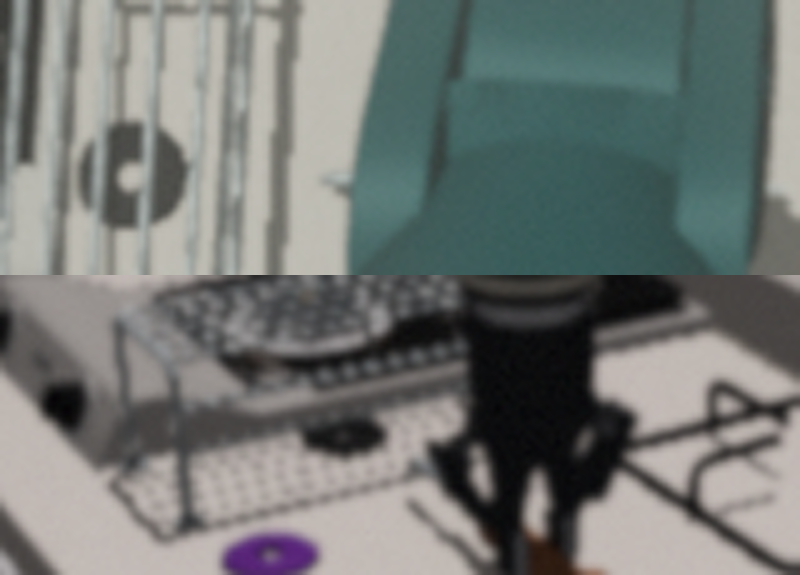

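The top crop shows the rod tip at crop (322,181) and the cap disc centre at (134,175), so they are nearly in line. The cap has not moved.

Run:
```python
from h import *
f=lambda u,v:[110+(u+.5)/5-.5,180+(v+.5)/5-.5]
print('tip end',ray('top',[f(322,181)],.031),'cap',ray('top',[f(134,175)],.006),'hole',ray('top',[f(129,179)],.003))
im=cv2.imread('pics/t1.png'); g=cv2.cvtColor(im,cv2.COLOR_BGR2GRAY)[198:232,120:152]
m=(g<95).astype(np.uint8); c=max(cv2.findContours(m,0,1)[0],key=cv2.contourArea)
h=cv2.convexHull(c).reshape(-1,2)+[120,198]
P=ray('top',h,.006);print('disc',cv2.minEnclosingCircle((P[:,:2]*1000).astype(np.float32)))
```

```text
tip end [[0.53299243 0.22905427 0.031     ]] cap [[0.53514792 0.33889654 0.006     ]] hole [[0.53303203 0.34248146 0.003     ]]
disc ((535.3659057617188, 344.18511962890625), 27.086383819580078)
```

>>> apply_moves(
  steps=[
    [[10,1,2],[0,0,0]],
    [[20,0,2],[0,0,0]],
    [[20,0,0],[0,0,0]],
    [[20,0,0],[0,0,0]],
    [[15,0,0],[0,0,0]],
    [[12,0,0],[0,0,0]],
    [[10,0,0],[0,0,0]],
    [[5,0,0],[0,0,0]],
    [[0,0,0],[0,0,0]],
    [[0,0,0],[0,0,0]],
    [[0,0,0],[0,0,0]],
  ],
)

```text
clock: 8.9
ee_pos: [0.5371, 0.1704, 0.0143]
tcp_rot: [2.223, 2.22, -0.0]
wrist_force: [0.2, -0.8, -1.7]
grip_width: 0.0227
finger_force: 59.2
```

Run:
```python
from h import *
to(.535,.169,.006,90)
a=snap('top','t2.png');s=snap('side','s2.png')
z=lambda im,x0,y0,x1,y1,w,h:cv2.resize(im[y0:y1,x0:x1],(w,h),interpolation=cv2.INTER_CUBIC)
cv2.imwrite('pics/z2.png',np.hstack([z(a,115,195,165,235,400,320),z(s,145,130,205,178,400,320)]))
```

```text
clock 8.9 pos [0.5371 0.1704 0.0143] yaw 89.93 tilt [-0. -0. -1.] F [ 0.22 -0.78 -1.66] w 0.022691759260940678 q6 1.7347346281493408
shift now [-1.4 -2.1  8.3] shift after turn [-1.4 -2.1  8.3] turn [-0.01  0.01 -0.07]
```

View pics/z2.png

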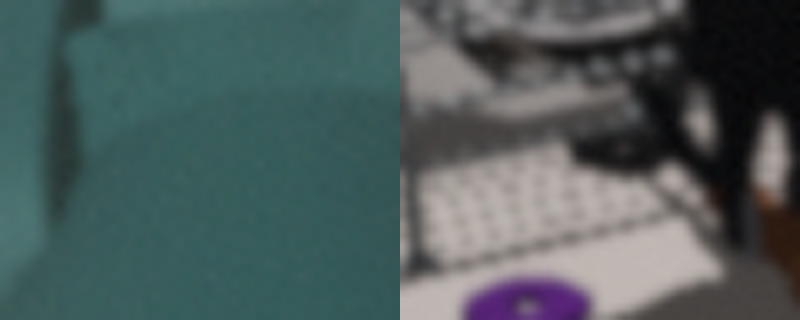

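The arm hides the tip in the top view, so I'll feel for the hole, lowering slowly and watching the force.

>>> apply_moves(
  steps=[
    [[0,0,2],[0,0,0]],
    [[0,0,1.5],[0,0,0]],
    [[0,0,0.5],[0,0,0]],
    [[0,0,0],[0,0,0]],
    [[0,0,0],[0,0,0]],
  ],
)

```text
clock: 9.5
ee_pos: [0.537, 0.1709, 0.0103]
tcp_rot: [-2.222, -2.221, 0.0]
wrist_force: [0.3, 0.1, -1.5]
grip_width: 0.0229
finger_force: 59.2
```

>>> apply_moves(
  steps=[
    [[0,0,0.5],[0,0,0]],
    [[0,0,0.3],[0,0,0]],
    [[0,0,0],[0,0,0]],
    [[0,0,0],[0,0,0]],
  ],
)

```text
clock: 9.9
ee_pos: [0.537, 0.1709, 0.0095]
tcp_rot: [-2.222, -2.221, 0.0]
wrist_force: [0.1, -0.1, -1.1]
grip_width: 0.0229
finger_force: 59.2
```

>>> apply_moves(
  steps=[
    [[0,0,0.5],[0,0,0]],
    [[0,0,0.3],[0,0,0]],
    [[0,0,0],[0,0,0]],
    [[0,0,0],[0,0,0]],
  ],
)

```text
clock: 10.3
ee_pos: [0.537, 0.1709, 0.0087]
tcp_rot: [2.222, 2.221, -0.0]
wrist_force: [0.1, 0.2, -2.9]
grip_width: 0.023
finger_force: 59.2
```

>>> apply_moves(
  steps=[
    [[0,0,0.5],[0,0,0]],
    [[0,0,0.3],[0,0,0]],
    [[0,0,0],[0,0,0]],
    [[0,0,0],[0,0,0]],
  ],
)

```text
clock: 10.7
ee_pos: [0.537, 0.1709, 0.0078]
tcp_rot: [-2.222, -2.221, 0.0]
wrist_force: [-0.5, 0.6, -2.9]
grip_width: 0.023
finger_force: 59.2
```

>>> apply_moves(
  steps=[
    [[0,0,0.5],[0,0,0]],
    [[0,0,0.3],[0,0,0]],
    [[0,0,0],[0,0,0]],
    [[0,0,0],[0,0,0]],
  ],
)

```text
clock: 11.1
ee_pos: [0.537, 0.1709, 0.0071]
tcp_rot: [-2.222, -2.221, 0.0]
wrist_force: [-0.3, -0.3, -2.5]
grip_width: 0.0227
finger_force: 59.2
```

>>> apply_moves(
  steps=[
    [[0,0,0.5],[0,0,0]],
    [[0,0,0.5],[0,0,0]],
    [[0,0,0],[0,0,0]],
    [[0,0,0],[0,0,0]],
  ],
)

```text
clock: 11.5
ee_pos: [0.537, 0.1709, 0.0061]
tcp_rot: [-2.222, -2.221, -0.0]
wrist_force: [-0.3, -0.2, -1.6]
grip_width: 0.0226
finger_force: 59.2
```

>>> apply_moves(
  steps=[
    [[0,0,0.5],[0,0,0]],
    [[0,0,0.3],[0,0,0]],
    [[0,0,0],[0,0,0]],
    [[0,0,0],[0,0,0]],
  ],
)

```text
clock: 11.9
ee_pos: [0.537, 0.1709, 0.0053]
tcp_rot: [2.222, 2.221, -0.0]
wrist_force: [-0.3, 0.7, -1.2]
grip_width: 0.0227
finger_force: 59.2
```

>>> apply_moves(
  steps=[
    [[-2,0,0],[0,0,0]],
    [[-2,0,0],[0,0,0]],
    [[-2,0,0],[0,0,0]],
    [[-2,0,0],[0,0,0]],
    [[-2,0,0],[0,0,0]],
    [[-2,0,0],[0,0,0]],
  ],
)

```text
clock: 12.5
ee_pos: [0.5371, 0.1588, 0.0053]
tcp_rot: [2.222, 2.221, 0.0]
wrist_force: [-0.8, 0.8, -2.3]
grip_width: 0.0226
finger_force: 59.2
```

>>> apply_moves(
  steps=[
    [[-3,0,0],[0,0,0]],
    [[-3,0,0],[0,0,0]],
    [[-3,0,0],[0,0,0]],
    [[-3,0,0],[0,0,0]],
    [[-3,0,0],[0,0,0]],
    [[-3,0,0],[0,0,0]],
    [[-3,0,0],[0,0,0]],
    [[-3,0,0],[0,0,0]],
    [[-3,0,0],[0,0,0]],
    [[-3,0,0],[0,0,0]],
    [[-3,0,0],[0,0,0]],
    [[-3,0,0],[0,0,0]],
  ],
)

```text
clock: 13.7
ee_pos: [0.537, 0.1227, 0.0053]
tcp_rot: [-2.222, -2.221, -0.0]
wrist_force: [0.8, 1.0, -1.9]
grip_width: 0.0228
finger_force: 59.2
```

Run:
```python
from h import *
to(.535,.0,.006,90)
s=snap('side','s3.png')
for f in('s2.png','s3.png'):
    g=cv2.cvtColor(cv2.imread('pics/'+f),cv2.COLOR_BGR2GRAY)
    print(f,[int((g[r,150:192]<50).sum()) for r in range(140,172,2)])
z=lambda im,x0,y0,x1,y1,w,h:cv2.resize(im[y0:y1,x0:x1],(w,h),interpolation=cv2.INTER_CUBIC)
cv2.imwrite('pics/z3.png',z(s,145,120,225,180,640,480))
```

```text
clock 13.7 pos [0.537  0.1227 0.0053] yaw 89.97 tilt [-0.  0. -1.] F [ 0.83  0.96 -1.92] w 0.022846727448990044 q6 1.6480330008299562
shift now [-122.7   -1.9   -0.7] shift after turn [-122.7   -2.    -0.7] turn [-0.   -0.   -0.03]
s2.png [11, 12, 9, 5, 6, 14, 19, 15, 3, 1, 0, 0, 0, 0, 0, 0]
s3.png [0, 0, 0, 0, 0, 4, 5, 8, 15, 14, 0, 0, 0, 0, 0, 0]
```

View pics/z3.png

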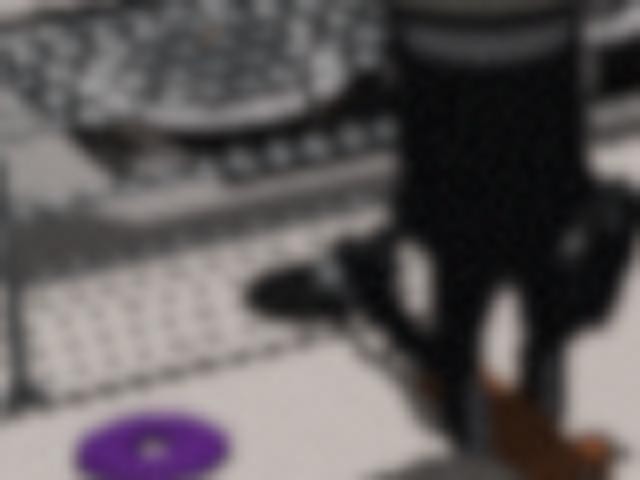

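The cap, now at crop (295,290), has followed the tip towards the bars. I'll keep drawing.

>>> apply_moves(
  steps=[
    [[-4,0,0],[0,0,0]],
    [[-4,0,0],[0,0,0]],
    [[-4,0,0],[0,0,0]],
    [[-4,0,0],[0,0,0]],
    [[-4,0,0],[0,0,0]],
    [[-4,0,0],[0,0,0]],
    [[-4,0,0],[0,0,0]],
    [[-4,0,0],[0,0,0]],
    [[-4,0,0],[0,0,0]],
    [[-4,0,0],[0,0,0]],
    [[-4,0,0],[0,0,0]],
    [[-4,0,0],[0,0,0]],
  ],
)

```text
clock: 14.95
ee_pos: [0.537, 0.0746, 0.0053]
tcp_rot: [2.222, 2.221, 0.0]
wrist_force: [0.4, 0.4, -2.2]
grip_width: 0.0226
finger_force: 59.2
```

>>> apply_moves(
  steps=[
    [[-4,0,0],[0,0,0]],
    [[-4,0,0],[0,0,0]],
    [[-4,0,0],[0,0,0]],
    [[-4,0,0],[0,0,0]],
    [[-4,0,0],[0,0,0]],
    [[-4,0,0],[0,0,0]],
    [[-4,0,0],[0,0,0]],
    [[-4,0,0],[0,0,0]],
    [[-4,0,0],[0,0,0]],
    [[-4,0,0],[0,0,0]],
    [[-4,0,0],[0,0,0]],
    [[-4,0,0],[0,0,0]],
  ],
)

```text
clock: 16.15
ee_pos: [0.5369, 0.0266, 0.0053]
tcp_rot: [-2.222, -2.221, 0.0]
wrist_force: [-0.3, 1.4, -1.9]
grip_width: 0.0228
finger_force: 59.2
```

>>> apply_moves(
  steps=[
    [[-4,0,0],[0,0,0]],
    [[-4,0,0],[0,0,0]],
    [[-4,0,0],[0,0,0]],
    [[-4,0,0],[0,0,0]],
    [[-4,0,0],[0,0,0]],
    [[-4,0,0],[0,0,0]],
    [[-4,0,0],[0,0,0]],
    [[-4,0,0],[0,0,0]],
    [[-4,0,0],[0,0,0]],
    [[-2,0,0],[0,0,0]],
    [[0,0,0],[0,0,0]],
    [[0,0,0],[0,0,0]],
  ],
)

```text
clock: 17.35
ee_pos: [0.5369, -0.0111, 0.0053]
tcp_rot: [2.222, 2.221, -0.0]
wrist_force: [0.3, 0.9, -2.5]
grip_width: 0.0231
finger_force: 59.2
```

Run:
```python
from h import *
to(.535,-.11,.05,90)
s=snap('side','s4.png');a=snap('top','t4.png')
z=lambda im,x0,y0,x1,y1,w,h:cv2.resize(im[y0:y1,x0:x1],(w,h),interpolation=cv2.INTER_CUBIC)
cv2.imwrite('pics/z4.png',np.hstack([z(s,145,130,265,210,400,267),z(a,115,165,295,285,400,267)]))
```

```text
clock 17.35 pos [ 0.5369 -0.0111  0.0053] yaw 89.96 tilt [-0. -0. -1.] F [ 0.26  0.91 -2.51] w 0.023070154341939993 q6 1.3991047510045898
shift now [-98.9  -1.8 -44.7] shift after turn [-98.9  -1.9 -44.7] turn [-0.    0.   -0.04]
```

View pics/z4.png

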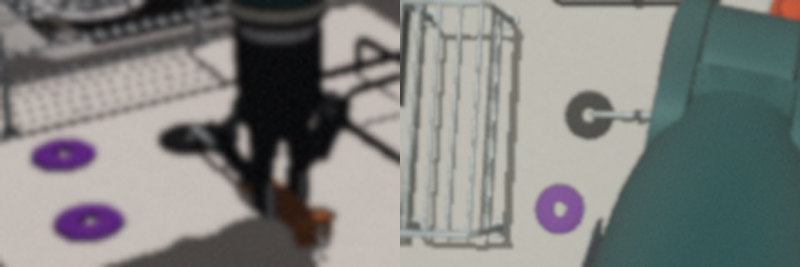

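The cap lies flat in front of the guard, at right crop (590,115), with the hook tip in its hole. Next I'll unhook: ease forward, lift, back off and set the hook down.

>>> apply_moves(
  steps=[
    [[2,0,0],[0,0,0]],
    [[2,0,0],[0,0,0]],
    [[1,0,0],[0,0,0]],
    [[0,0,0],[0,0,0]],
    [[0,0,-2],[0,0,0]],
    [[0,0,-4],[0,0,0]],
    [[0,0,-6],[0,0,0]],
    [[0,0,-10],[0,0,0]],
    [[0,0,-10],[0,0,0]],
    [[0,0,0],[0,0,0]],
    [[0,0,0],[0,0,0]],
  ],
)

```text
clock: 18.55
ee_pos: [0.5372, -0.0061, 0.0377]
tcp_rot: [2.222, 2.22, 0.001]
wrist_force: [-0.1, -0.2, -2.0]
grip_width: 0.0225
finger_force: 59.2
```

>>> apply_moves(
  steps=[
    [[-10,0,0],[0,0,0]],
    [[-20,-5,0],[0,0,0]],
    [[-20,-5,0],[0,0,0]],
    [[-20,-5,0],[0,0,0]],
    [[-20,-5,0],[0,0,0]],
    [[-20,0,0],[0,0,0]],
    [[-10,0,0],[0,0,0]],
    [[0,0,0],[0,0,0]],
    [[0,0,0],[0,0,0]],
  ],
)

```text
clock: 19.45
ee_pos: [0.5167, -0.1258, 0.0371]
tcp_rot: [-2.222, -2.22, 0.0]
wrist_force: [0.2, 0.0, -2.4]
grip_width: 0.0224
finger_force: 59.2
```

>>> apply_moves(
  steps=[
    [[0,0,10],[0,0,0]],
    [[0,0,10],[0,0,0]],
    [[0,0,7],[0,0,0]],
    [[0,0,4],[0,0,0]],
    [[0,0,1],[0,0,0]],
    [[0,0,1],[0,0,0]],
    [[0,0,0],[0,0,0]],
    [[0,0,0],[0,0,0]],
  ],
)

```text
clock: 20.25
ee_pos: [0.517, -0.1261, 0.0045]
tcp_rot: [2.222, 2.221, 0.0]
wrist_force: [0.2, -0.0, -2.2]
grip_width: 0.0225
finger_force: 59.2
```

>>> apply_moves(
  steps=[
    [[0,0,0.5],[0,0,0]],
    [[0,0,0.3],[0,0,0]],
    [[0,0,0],[0,0,0]],
  ],
)

```text
clock: 20.55
ee_pos: [0.517, -0.1261, 0.0037]
tcp_rot: [2.222, 2.22, 0.0]
wrist_force: [0.6, 0.0, 2.2]
grip_width: 0.0228
finger_force: 59.9
```

>>> apply_moves(
  steps=[
    [[0,0,0],[0,0,0]],
    [[0,0,0],[0,0,0]],
    [[0,0,0],[0,0,0]],
    [[0,0,0],[0,0,0]],
    [[0,0,0],[0,0,0]],
    [[0,0,0],[0,0,0]],
    [[0,0,0],[0,0,0]],
    [[0,0,0],[0,0,0]],
    [[0,0,0],[0,0,0]],
    [[0,0,0],[0,0,0]],
  ],
  fingers=0,
)

```text
clock: 21.55
ee_pos: [0.5169, -0.126, 0.0035]
tcp_rot: [2.222, 2.221, 0.0]
wrist_force: [-0.5, -0.3, -0.4]
grip_width: 0.0853
finger_force: 0.0
```

>>> apply_moves(
  steps=[
    [[0,0,-5],[0,0,0]],
    [[0,0,-15],[0,0,0]],
    [[0,0,-30],[0,0,0]],
    [[0,0,-40],[0,0,0]],
    [[0,0,-40],[0,0,0]],
    [[-20,-40,-20],[0,0,0]],
    [[-20,-40,0],[0,0,0]],
    [[-20,-40,0],[0,0,0]],
    [[-20,-40,0],[0,0,0]],
    [[0,0,0],[0,0,0]],
    [[0,0,0],[0,0,0]],
  ],
)

```text
clock: 22.65
ee_pos: [0.3565, -0.2065, 0.154]
tcp_rot: [2.224, 2.218, 0.0]
wrist_force: [0.1, 0.1, -0.5]
grip_width: 0.0853
finger_force: 0.0
```

Run:
```python
from h import *
to(.535,-.11,.05,90)
s=snap('side','s5.png');a=snap('top','t5.png')
z=lambda im,x0,y0,x1,y1,w,h:cv2.resize(im[y0:y1,x0:x1],(w,h),interpolation=cv2.INTER_CUBIC)
cv2.imwrite('pics/z5.png',np.hstack([z(s,115,110,355,270,400,267),z(a,115,130,355,290,400,267)]))
g=cv2.cvtColor(a,cv2.COLOR_BGR2GRAY)[190:240,175:230]
m=(g<95).astype(np.uint8);c=max(cv2.findContours(m,0,1)[0],key=cv2.contourArea)
P=ray('top',c.reshape(-1,2)+[175,190],.006);print('cap',cv2.minEnclosingCircle((P[:,:2]*1000).astype(np.float32)))
```

```text
clock 22.65 pos [ 0.3565 -0.2065  0.154 ] yaw 89.84 tilt [ 0.001 -0.001 -1.   ] F [ 0.07  0.13 -0.47] w 0.08530160934084056 q6 0.850147147272651
shift now [ 97.  178.2 104.1] shift after turn [ 96.5 178.5 104. ] turn [ 0.05  0.03 -0.16]
cap ((534.9537353515625, 162.9893341064453), 28.08831787109375)
```

View pics/z5.png

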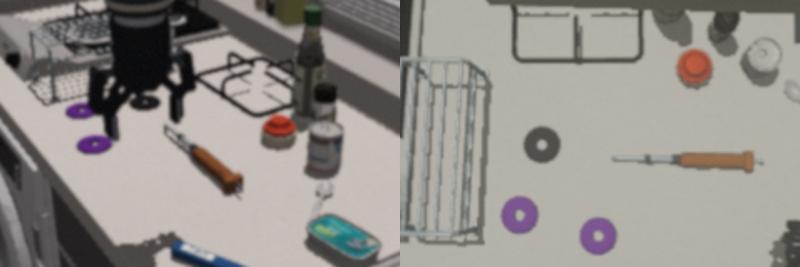

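The cap lies flat at about y = 0.163 m, roughly 0.10 m in front of the bars. The hook lies on the worktop with its origin about 0.29 m short of the cap, and the gripper is clear.

```bash
python3 -c "
from workcell import env
print(env.hand_in())"
```

```text
the job is handed in; nothing more can be done
None
```

The job is handed in; it returned no verdict, but the last pictures show the cap flat about 10 cm in front of the bars, the hook lying unhooked and clear of it, and the bystanders in view where they were.

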